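# Turn the clay head to face you and point at its nose

### The job

Show the student what to rework on the clay head: push the modelling stand's square board round until the head on it faces you (the robot's base), then point at its nose, with the fingertips about 2 cm in front of it and not touching, and keep pointing for at least two seconds. Turn the head only by the stand: do not touch the soft clay head or the wooden tool lying on the board, lift nothing, and leave everything else on the table as it stands.

Things in the scene. Friction and masses are not known exactly. Their poses are not given: they have to be found in the camera images.
- stand_axis (a point): the modelling stand's foot: dark steel disc, 176 mm diameter, with a short column; fixed to the table, does not move. This point lies on the table surface on the stand's turning axis; z up, its -x axis points horizontally at the robot's base.
- turntable (a joint): angle (rad) of the stand's square board about the vertical turning axis, relative to the foot; grows anticlockwise seen from above, turns freely many turns either way. The board turns stiffly (needs about 0.12 N m, some 1 to 2 N near its corners) and stays where it is left.
- board_center (a point): centre of the board's top face, on the turning axis, 78 mm above the table. The board is plain plywood, 220 x 220 x 20 mm: its edge faces stand from 58 to 78 mm above the table, with free space below it. Axes: x and y along the board's edges (they turn with the board), z up; the four edge faces are 110 mm from this point.
- board_corner (a point): one corner of the board's top face, 110 mm along both its x and y from the centre; turns with the board.
- clay_head: the clay head: a terracotta head and shoulders with a hair knot at the back of the head, on an 84 x 92 mm wooden base, standing loose at the middle of the board (within 8 mm). 148 mm tall, shoulders 118 mm wide, reaching at most 64 mm from its middle; weighs 0.6 to 0.95 kg. Origin: centre of its base underside, on the board's top. The face looks along its own -x axis; y to the side, z up.
- nose_tip (a point): tip of the clay head's nose, 52 mm in front of the head's origin (along its -x) and 102 mm above it (so 180 mm above the table); the crown is 46 mm higher. Axes as the clay head's.
- boxwood_tool: a wooden modelling tool lying flat on the board beside the head, 118 mm long, 15 mm wide, 8 mm high; origin at the centre of its underside; x along it. It rides round with the board.
- small_bust: bystander: a smaller clay head (no hair knot) on a wooden base, 72 mm wide, 115 mm tall, standing on the table; origin at the centre of its underside.
- plaster_figure: bystander: a white stick-like standing figure on a 100 x 75 mm wooden base, about 180 mm tall; origin at the centre of its underside.
- drink_can: bystander: a plain blue drink can, 66 mm diameter, 115 mm tall; origin at the centre of its underside.
- wire_head: bystander: a head-shaped wire cage on a stem and a 70 mm square wooden base, 155 mm tall; origin at the centre of its underside.
- brush_tin: bystander: a metal tin of brushes, 74 mm diameter, about 220 mm tall over the brushes; origin at the centre of its underside.
- loop_tool: bystander: a loop tool (wooden handle, wire loop) lying on the table, 185 mm long, 12 mm high; origin at the centre of its underside.
- mister: bystander: a white water-spray bottle with black head, 76 mm diameter, 166 mm tall; origin at the centre of its underside.
Not all that is in view belongs to the job. Several things have the shape of the boxwood_tool; the one meant has the colours described above.

How it is judged:
On the way, in this order (a step that is already met when the one before it is completed fails the run):
1. the board has been turned so that the clay head faces the robot's base, and has come to rest (angle between the x axis of clay_head and the x axis of stand_axis, either way round below 0.25 rad and x of nose_tip in the frame of stand_axis below -0.02 m and velocity of joint turntable between -0.05 and 0.05 rad/s), for 0.3 s.
2. the tool points at the nose from in front for at least 2 s: TCP within 60 mm of the nose tip, at least 10 mm in front of it and at most 35 mm to the side, the head still facing the robot (all of step 1 and distance between the grasp point and nose_tip below 0.06 m and x of the grasp point in the frame of nose_tip below -0.01 m and y of the grasp point in the frame of nose_tip between -0.035 and 0.035 m), for 2 s.
At the end, for the whole second after the job is handed in: The clay head stands upright and at rest in the middle of the board (within 25 mm of the axis), facing the robot's base (within 0.25 rad, about 14 degrees); the wooden tool still lies on the board (all of step 1 and horizontal distance between clay_head and board_center below 0.025 m and angle between clay_head's own z axis and vertical below 0.1 rad and linear speed of clay_head below 0.02 m/s and horizontal distance between boxwood_tool and board_center below 0.12 m and height (world z) of boxwood_tool above 0.07 m); the robot touches nothing.
It fails at once if the robot touches the clay head (over 0.5 N) (contact force between any of the arm, the fingers and clay_head above 0.5 N).
It fails at once if the robot touches the wooden tool on the board (over 0.5 N) (contact force between any of the arm, the fingers and boxwood_tool above 0.5 N).
It fails at once if the clay head is lifted off, tipped, or shifted over 25 mm from the middle of the board (height (world z) of clay_head above 0.093 m or angle between clay_head's own z axis and vertical above 0.2 rad or horizontal distance between clay_head and board_center above 0.025 m).
It fails at once if the wooden tool is lifted or falls off the board (height (world z) of boxwood_tool above 0.1 m or height (world z) of boxwood_tool below 0.06 m).
It fails at once if a bystander is moved more than 25 mm (distance of any of small_bust, plaster_figure, drink_can, wire_head, brush_tin, loop_tool, mister from where it was at the start of the episode above 0.025 m).
It also fails if it takes over 67 s, if anything falls off the work surface, if the arm or the gripper's body presses on something with over 40 N, if the wrist force passes 120 N, or if a joint passes its speed limit or range.

### The arm

A 6-joint arm with a two-finger parallel gripper is mounted at the origin on the work surface. World frame = base frame: x ahead of the robot, y to its left, z up, the work surface at z = 0. Lengths are in m, angles in rad, forces in N, time in s.
With the tool pointing down it reaches from about 0.375 to 0.75 m from the base axis. Payload 9 kg.
Tool frame: the origin (TCP) lies between the finger pads, 19 mm behind the fingertips; this is the grasp point; z points along the fingers, y is the line along which they close (so a half turn about z gives the same grasp; the last joint's range is limited). The gripper opens to 85 mm and grips with 20 to 120 N. Pads are 22 mm wide; open, the fingers measure 114 mm over their backs; the gripper's body (76 mm by 85 mm) begins 54 mm behind the grasp point. The pads swing forward as they close: fully open they stand 13 mm farther back than shut.
Start: joints at [-1.54, 0.104, 0.097, 1.564, 0, 1.353], TCP at [0.148, -0.582, 0.25] pointing down, gripper open.
Joint ranges: [-2.99, 2.99], [-0.84, 1.86], [-1.1, 1.16], [-1.84, 2.11], [-1.51, 1.56], [-3.14, 3.14]. Speed limits (rad/s): [2.22, 2.22, 2.57, 3.14, 3.14, 3.14].

### API

Orientations are given as a unit quaternion [x, y, z, w].
In Python, from cell import * gives the robot as it stands.
- The arm moves only by the shell command python3 -m handwheel 'ROWS' [FORCE]. ROWS is JSON, a list of rows, each a list of 7 numbers: the shift along the tool's x, y, z in units of 25 mm (1.0 is 25 mm), then the turn, a rotation vector about the tool's x, y, z in rad, then the finger opening in mm, from 0 to 85.4. In form: [[dx, dy, dz, rx, ry, rz, fingers], ...]. A call has 1 to 8 rows; each row is the pose to reach, as a shift and turn from the pose commanded when the call began, along the tool's axes at that moment; what a row does not reach only later rows make up. A row lasts 1/10 s, in which the tool goes at most 50 mm and 8.59 degrees, less where a joint would pass 70% of its speed; a pose out of reach is approached as far as the arm can. A call with a gripper value outside its range is refused whole. The fingers move at their own pace and stop on an object; FORCE is the grip in N (left out, the last holds). Time passes only in rows, so rows that repeat a pose let the fingers close. It gives the time, the measured TCP pose, the force, the opening and the grip force at its end, in the units of the state.
- get_obs(): the state, without advancing time (a new reading comes with each control period).
- grab_frame(name): name is "scene" or "side" or "wrist"; returns the picture (420x560x3 uint8, red, green, blue); there is no depth.
- get_calibration(name): a dict with "camera_matrix" (3x3 intrinsics, pixels), "dist_coeffs" ([k1, k2, p1, p2, k3] as OpenCV has them; the pictures are not rectified), "rvec" (rotation vector, rad) and "tvec" (3), from world to camera coordinates, as OpenCV has them; the wrist camera has in their place "tool_from_camera" (4x4, takes a point from camera to tool coordinates, whose origin is the TCP and whose axes are the flange's). Camera axes: x right, y down, z forward; pixel columns grow to the right and rows downward; lengths in m; the calibration is good to about 2 mm. A picture is of the moment at which its call begins: read the wrist's pose just before it. get_calibration takes no time and is no camera call.
- hand_in(): hands the job in; it is judged then, once.
The state is a dict: "clock": time; "qpos": joint angles; "qvel": joint speeds; "joint_torque": joint torques, N m; "ee_pos": TCP position; "tool_rot": TCP orientation; "force": force on the tool from outside, world axes, zero at the start; "torque": the same for the moment, N m; "gripper_width": opening from 0.0 (shut) to 1.0 (fully open); "gripper_force": force on a finger pad.
Only numpy, scipy, OpenCV 4.12 (cv2) and the standard library are available. Lean on these libraries where they do the work, as an engineer would, in place of code of your own. Each camera call takes 0.05 s, during which the arm holds its last target. There are 200 camera calls.

## Working session

There is one attempt and no reset: what is moved stays moved. The work goes in short steps, Python scripts to look and compute and a shell command to move; the robot and the scene stay as the last step left them, time stands still between calls to the robot, and variables do not carry over. Pictures are saved under pics/ and viewed, at most 10 in all, crops included, and the job is handed in when it is done.

```bash
ls; mkdir -p pics; python3 - <<'E'
from cell import *
import cv2
for n in ("scene","side"):
    cv2.imwrite(f"pics/{n}0.png",cv2.resize(grab_frame(n)[:,:,::-1],(800,600)))
    c=get_calibration(n);print(n,c)
print(get_obs())
print(get_calibration("wrist"))
E
```

```text
pics
scene {'camera_matrix': array([[517.30944049,   0.        , 282.60584836],
       [  0.        , 517.30944049, 216.72753542],
       [  0.        ,   0.        ,   1.        ]]), 'dist_coeffs': array([-0.12531208,  0.        ,  0.        ,  0.        ,  0.        ]), 'rvec': array([ 0.94135561,  2.34013173, -1.22064682]), 'tvec': array([ 0.3647838 , -0.08937757,  1.75183786])}
side {'camera_matrix': array([[499.74860275,   0.        , 283.91687166],
       [  0.        , 499.74860275, 204.68692051],
       [  0.        ,   0.        ,   1.        ]]), 'dist_coeffs': array([-0.08140978,  0.        ,  0.        ,  0.        ,  0.        ]), 'rvec': array([ 0.19097384, -2.79915403,  1.30603704]), 'tvec': array([0.48638124, 0.12499276, 1.40471764])}
{'clock': 0.1, 'qpos': array([-1.53967749e+00,  1.04664226e-01,  9.65174196e-02,  1.56391135e+00,
       -2.47724555e-05,  1.35309738e+00]), 'qvel': array([-0.00251038, -0.00224812,  0.00331988, -0.00129634, -0.00117369,
        0.00083104]), 'joint_torque': array([ 6.06653644e-03, -5.58208430e+01,  5.04720747e+01,  1.30703906e-02,
     
[... 282 characters left out ...]
2, -0.01832421]), 'gripper_force': 0.0, 'gripper_width': 0.9964560002936497}
{'camera_matrix': array([[360.61456364,   0.        , 275.11580415],
       [  0.        , 360.61456364, 210.10040806],
       [  0.        ,   0.        ,   1.        ]]), 'dist_coeffs': array([-0.08920961,  0.        ,  0.        ,  0.        ,  0.        ]), 'tool_from_camera': array([[ 2.49025192e-04, -9.53068670e-01, -3.02754106e-01,
         7.74374700e-02],
       [ 9.99999642e-01, -7.38487248e-06,  8.45780084e-04,
        -8.48372249e-05],
       [-8.08322300e-04, -3.02754208e-01,  9.53068327e-01,
        -1.22878443e-01],
       [ 0.00000000e+00,  0.00000000e+00,  0.00000000e+00,
         1.00000000e+00]])}
```

View pics/scene0.png

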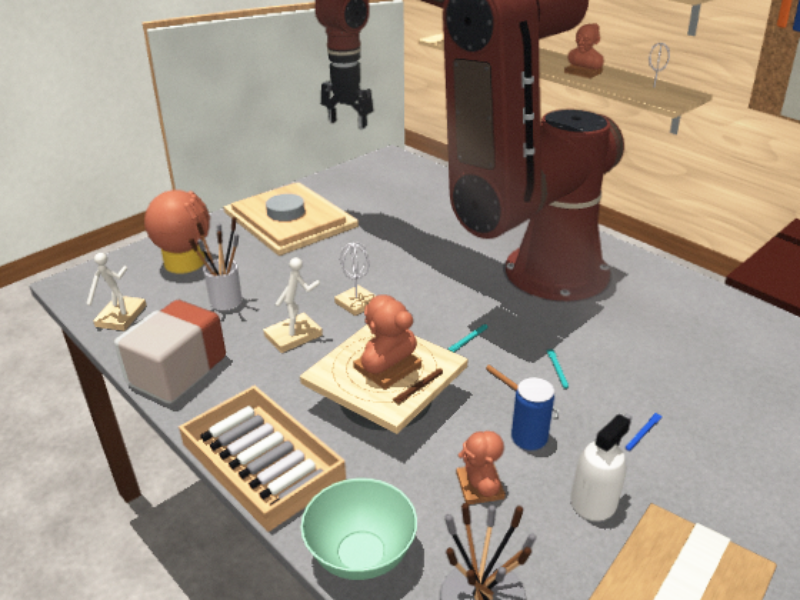

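View pics/side0.png

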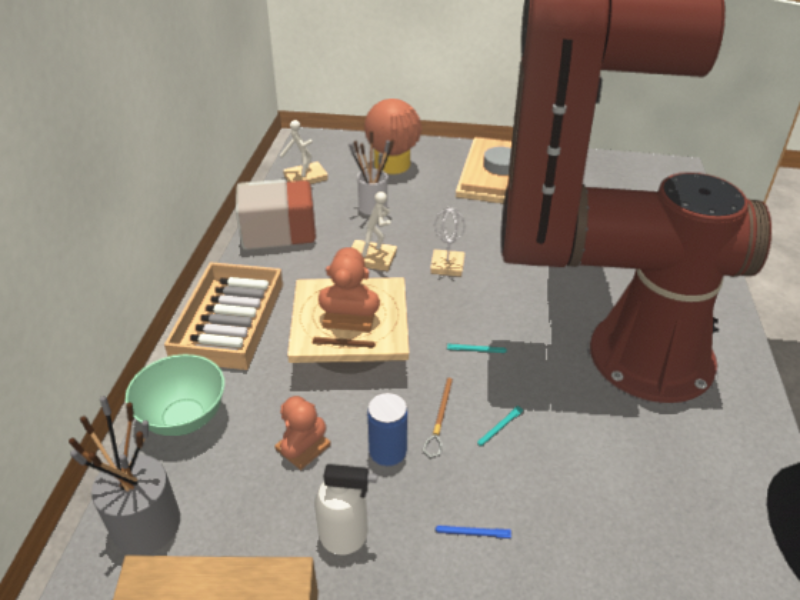

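The scene view shows the stand at (388,365), with the clay head facing away from the knot at about (402,318). The dark-brown tool on the board is at (418,385). In the side view the board spans (290–408, 278–360) and the knot faces the camera. I'll enlarge both.

```bash
python3 - <<'E'
from cell import *
import cv2,numpy as np
a=grab_frame("scene")[190:310,200:340,::-1]; b=grab_frame("side")[165:265,195:295,::-1]
a=cv2.resize(a,(420,360),interpolation=2); b=cv2.resize(b,(380,380),interpolation=2)[:360]
cv2.imwrite("pics/c1.png",np.hstack([a,b]))
E
```

```text
(no output)
```

View pics/c1.png

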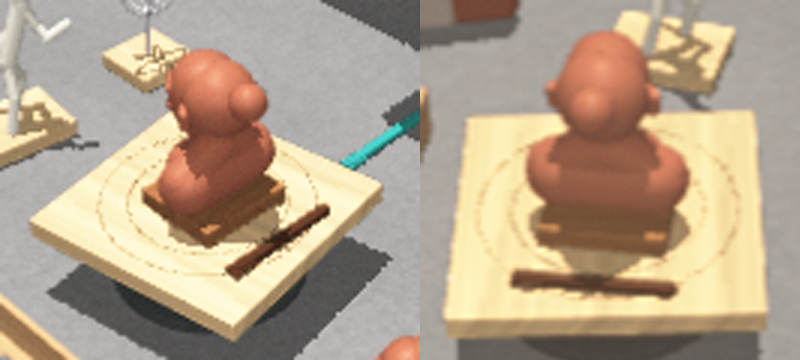

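```bash
cat > m.py <<'E'
from cell import *
import cv2,numpy as np
C={n:get_calibration(n) for n in("scene","side")}
def ray(n,p):
    c=C[n];R=cv2.Rodrigues(c["rvec"])[0]
    u=cv2.undistortPoints(np.array([[p]],float),c["camera_matrix"],c["dist_coeffs"])[0,0]
    d=R.T@np.array([*u,1]);return -R.T@c["tvec"],d/np.linalg.norm(d)
def plane(n,p,z):
    o,d=ray(n,p);return o+d*(z-o[2])/d[2]
def tri(p,q):
    o1,d1=ray("scene",p);o2,d2=ray("side",q)
    t=np.linalg.lstsq(np.c_[d1,-d2],o2-o1,rcond=None)[0]
    a=o1+t[0]*d1;b=o2+t[1]*d2;return (a+b)/2,np.linalg.norm(a-b)
E
python3 - <<'E'
from m import *
np.set_printoptions(precision=3,suppress=True)
s=lambda x,y:(x/3+199.7+.33,y/3+190)
t=lambda x,y:((x-420)/3.8+195,y/3.8+165)
for k,p,q in [("+x-y",(30,225),(468,113)),("-x+y",(383,185),(767,318)),("+x+y",(236,328),(445,320)),
 ("base+x+y",(207,243),(538,243)),("base-x+y",(285,200),(668,252)),("knot",(249,101),(594,112)),("toola",(230,272),(513,280)),("toolb",(326,210),(676,290))]:
    print(k,*tri(s(*p),t(*q)))
print("TR -x-y",plane("side",t(757,110),.078))
f=.7
for k,p,q in [("plaster base c",(293,332),(373,255)),("wire c",(355,300),(447,263)),("bust",(481,487),(303,447)),("can top",(535,390),(388,405)),("loop",(520,392),(440,415)),("plaster top",(295,265),(380,199)),("wiretop",(355,245),(450,210)),("tin1 top",(230,265),(372,175)),("mister top",(615,430),(347,475))]:
    print(k,*tri((p[0]*f,p[1]*f),(q[0]*f,q[1]*f)))
E
```

```text
+x-y [ 0.723 -0.043  0.074] 0.006987153200656437
-x+y [0.467 0.135 0.072] 0.003159634964152904
+x+y [0.683 0.175 0.075] 0.001963453749158035
base+x+y [0.636 0.091 0.079] 0.003495621437890088
base-x+y [0.544 0.089 0.076] 0.0036822132234894905
knot [0.59  0.094 0.205] 0.001507847544193265
toola [0.646 0.129 0.078] 0.003139246022639127
toolb [0.532 0.127 0.079] 0.0011743849271072236
TR -x-y [ 0.503 -0.079  0.078]
plaster base c [ 0.598 -0.24   0.004] 0.0001547634337803067
wire c [ 0.427 -0.238  0.004] 0.003464549110016663
bust [ 0.628  0.314 -0.001] 0.0026896450799118454
can top [0.482 0.297 0.112] 0.0037974226069492187
loop [0.4   0.211 0.002] 0.00139675241140881
plaster top [ 0.579 -0.235  0.163] 0.002647542640887168
wiretop [ 0.427 -0.229  0.151] 0.00024042147580882745
tin1 top [ 0.628 -0.413  0.11 ] 0.004049127688512467
mister top [0.513 0.47  0.158] 0.0005676400739877616
```

Measured: board centre (0.594, 0.047), board yaw about 10°, top at z≈0.075 (text says 0.078). The head's x axis is at about 91° yaw, so it faces −y. It has to turn about 86° clockwise.

Candidates for the boxwood tool, with scene pixels: dark-brown stick on the board (418,385), teal sticks (467,338) and (558,368), blue stick (643,430), loop tool (505,380). The brown one on the board is the one meant, and the crop confirmed it. For the head, the candidates are the large head with a knot on the stand (388,340), the small bust (481,465) and the sphere (178,222). I choose the one on the stand.

I'll push the −y face near the robot-side corner towards +y.

```bash
python3 -m handwheel '[[2,-1.5,-2,0,0,0,0],[4,-3,-2,0,0,0,0],[6,-4.5,-2,0,0,0,0],[8,-6,-2,0,0,0,0],[10,-7.5,-2,0,0,0,0],[12,-9,-2,0,0,0,0],[14,-10.5,-2,0,0,0,0],[16,-12,-2,0,0,0,0]]' 40; python3 -m handwheel '[[1.6,-1.2,0,0,0,0,0],[3.3,-2.4,0,0,0,0,0],[3.3,-2.4,0,0,0,0,0],[3.3,-2.4,0,0,0,0,0]]'; python3 -c "
from m import *
o=get_obs();print(o['clock'],o['ee_pos'],o['tool_rot'],o['qpos'])"
```

```text
clock: 1.0
ee_pos: [0.3919, -0.2779, 0.2997]
tool_rot: [0.992, 0.124, 0.0, 0.0]
force: [0.4, -0.9, -0.7]
gripper_width: -0.001
gripper_force: 0.0
clock: 1.4
ee_pos: [0.4568, -0.2001, 0.2994]
tool_rot: [0.992, 0.126, -0.0, -0.0]
force: [0.6, -1.1, 0.6]
gripper_width: 0.001
gripper_force: 0.0
1.4 [ 0.45677972 -0.20011816  0.29941546] [ 9.92080767e-01  1.25601416e-01 -1.88354551e-04 -2.08186966e-05] [-6.75673627e-01 -1.86270390e-01 -9.56230242e-02  1.66173563e+00
 -2.41695160e-04  2.21405101e+00]
```

```bash
python3 -m handwheel '[[0.6,-0.4,0,0,0,-0.14,0],[1.2,-0.8,0,0,0,-0.28,0],[1.8,-1.2,0,0,0,-0.42,0],[2.4,-1.8,0,0,0,-0.56,0],[3,-2.4,0,0,0,-0.7,0],[3.6,-2.7,0,0,0,-0.84,0],[3.6,-2.7,0,0,0,-0.98,0],[3.6,-2.7,0,0,0,-1,0]]' >/dev/null; for i in 1 2; do python3 -m handwheel '[[0,0,0,0,0,-0.14,0],[0,0,0,0,0,-0.28,0],[0,0,0,0,0,-0.42,0],[0,0,0,0,0,-0.56,0],[0,0,0,0,0,-0.7,0],[0,0,0,0,0,-0.84,0],[0,0,0,0,0,-0.98,0],[0,0,0,0,0,-0.98,0]]'; done; python3 -c "
from m import *
o=get_obs();print(o['clock'],o['qpos'])
cv2.imwrite('pics/w1.png',np.hstack([grab_frame('wrist')[:,:,::-1][:, 80:480],grab_frame('side')[100:310,100:300,::-1].repeat(2,0).repeat(2,1)]))"
```

```text
clock: 3.0
ee_pos: [0.5264, -0.1149, 0.2996]
tool_rot: [0.442, 0.897, -0.0, 0.0]
force: [-0.3, -0.0, -0.5]
gripper_width: -0.002
gripper_force: 0.0
clock: 3.8
ee_pos: [0.5266, -0.1145, 0.2996]
tool_rot: [-0.031, 1.0, -0.0, -0.0]
force: [1.0, -0.4, -0.1]
gripper_width: 0.005
gripper_force: 0.0
3.8 [-4.56827839e-01 -6.51081455e-02  1.64741811e-02  1.65234332e+00
 -2.12109254e-04 -5.19223022e-01]
```

View pics/w1.png

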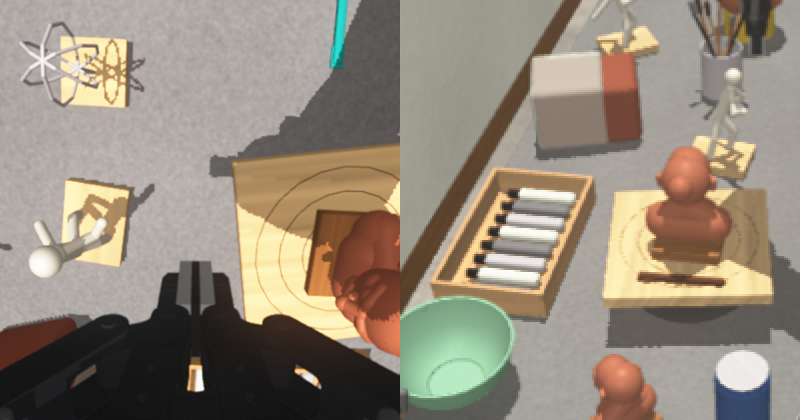

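Fingers are clear of the board's −y edge (face at crop x≈240, tip at about x 195), the nose points −y, and the plaster figure is left at x<130. Next: descend, then compute arc waypoints.

```bash
python3 -m handwheel '[[0,0,2,0,0,0,0],[0,0,4,0,0,0,0],[0,0,6,0,0,0,0],[0,0,8,0,0,0,0],[0,0,9.1,0,0,0,0],[0,0,9.1,0,0,0,0],[0,0,9.1,0,0,0,0]]'; python3 - <<'E'
from m import *
from scipy.spatial.transform import Rotation as Ro
np.set_printoptions(precision=2,suppress=True)
o=get_obs();T=Ro.from_quat(o['tool_rot']).as_matrix();p=o['ee_pos'];c=np.array([.594,.047])
print(p,o['force'])
for a in range(244,156,-4):
    w=c+.154*np.array([np.cos(np.radians(a)),np.sin(np.radians(a))])
    print(a,T.T@np.array([*(w-p[:2]),0])/.025)
E
```

```text
clock: 4.6
ee_pos: [0.527, -0.114, 0.073]
tool_rot: [-0.032, 0.999, -0.0, 0.0]
force: [0.1, 0.0, 1.0]
gripper_width: -0.003
gripper_force: 0.0
[ 0.53 -0.11  0.07] [0.1  0.05 0.97]
244 [-0.04  0.9  -0.  ]
240 [ 0.33  1.13 -0.  ]
236 [ 0.68  1.38 -0.  ]
232 [ 1.01  1.65 -0.  ]
228 [ 1.32  1.95 -0.  ]
224 [ 1.61  2.27 -0.  ]
220 [ 1.88  2.6  -0.  ]
216 [ 2.12  2.96 -0.  ]
212 [ 2.34  3.33 -0.  ]
208 [ 2.53  3.71 -0.  ]
204 [ 2.69  4.11 -0.  ]
200 [ 2.83  4.52 -0.  ]
196 [ 2.93  4.94 -0.  ]
192 [ 3.01  5.36 -0.  ]
188 [ 3.06  5.79 -0.  ]
184 [ 3.07  6.22 -0.  ]
180 [ 3.06  6.65 -0.  ]
176 [ 3.02  7.07 -0.  ]
172 [ 2.95  7.5  -0.  ]
168 [ 2.85  7.92 -0.  ]
164 [ 2.72  8.33 -0.  ]
160 [ 2.56  8.73 -0.  ]
```

```bash
python3 -m handwheel '[[0,0.5,0,0,0,0,0],[0,0.9,0,0,0,0,0],[0.3,1.1,0,0,0,0,0],[0.7,1.4,0,0,0,0,0],[1,1.65,0,0,0,0,0],[1.3,1.95,0,0,0,0,0],[1.6,2.25,0,0,0,0,0]]'; python3 -m handwheel '[[0.3,0.35,0,0,0,0,0],[0.5,0.7,0,0,0,0,0],[0.75,1.1,0,0,0,0,0],[0.9,1.45,0,0,0,0,0],[1.1,1.85,0,0,0,0,0],[1.2,2.25,0,0,0,0,0],[1.3,2.7,0,0,0,0,0],[1.4,3.1,0,0,0,0,0]]'; python3 -c "
from m import *
cv2.imwrite('pics/p1.png',np.hstack([cv2.resize(grab_frame('scene')[190:310,200:340,::-1],(420,360),interpolation=2),cv2.resize(grab_frame('side')[165:265,195:295,::-1],(380,380),interpolation=2)[:360]]))"
```

```text
clock: 5.3
ee_pos: [0.4827, -0.0597, 0.0723]
tool_rot: [-0.034, 0.999, -0.0, 0.0]
force: [1.0, -0.4, 0.5]
gripper_width: -0.002
gripper_force: 0.4
clock: 6.1
ee_pos: [0.4428, 0.0157, 0.0721]
tool_rot: [-0.034, 0.999, 0.0, 0.0]
force: [-0.5, -1.0, 0.0]
gripper_width: -0.003
gripper_force: 0.3
```

View pics/p1.png

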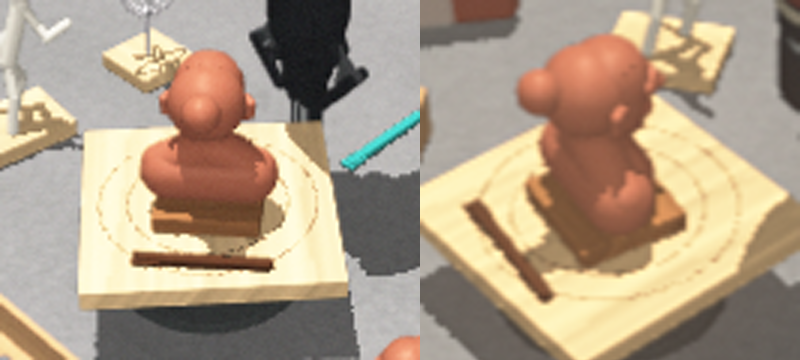

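The board has turned about 50°, the head and tool ride along undisturbed, and the fingers are at the near corner (300,120). Continuing.

```bash
python3 -m handwheel '[[0.05,0.45,0,0,0,0,0],[0.05,0.85,0,0,0,0,0],[0.05,1.3,0,0,0,0,0],[0,1.7,0,0,0,0,0],[-0.05,2.15,0,0,0,0,0],[-0.15,2.55,0,0,0,0,0],[-0.3,3,0,0,0,0,0],[-0.3,3,0,0,0,0,0]]'; python3 -c "
from m import *
s=lambda x,y:(x/3+200,y/3+190)
t=lambda x,y:((x-420)/3.8+195,y/3.8+165)
a=tri(s(133,260),t(470,203));b=tri(s(271,265),t(549,298));print('before',a,b,np.degrees(np.arctan2(*(a[0]-b[0])[1::-1])))
cv2.imwrite('pics/p2.png',np.hstack([cv2.resize(grab_frame('scene')[190:310,200:340,::-1],(420,360),interpolation=2),cv2.resize(grab_frame('side')[165:265,195:295,::-1],(380,380),interpolation=2)[:360]]))"
```

```text
clock: 7.0
ee_pos: [0.4458, 0.0914, 0.0721]
tool_rot: [-0.034, 0.999, 0.0, 0.0]
force: [0.3, 0.0, 0.7]
gripper_width: -0.002
gripper_force: 0.0
before (array([0.69369076, 0.06158279, 0.08057071]), np.float64(0.0020972445535368503)) (array([0.61641401, 0.1464288 , 0.07980848]), np.float64(0.0009622150069792034)) -47.67310825843956
```

View pics/p2.png

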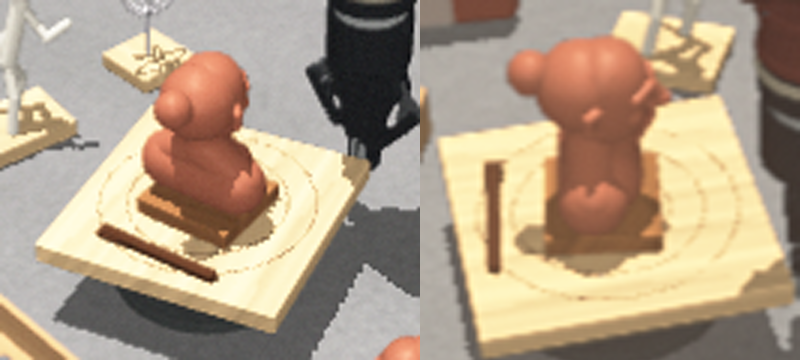

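```bash
python3 -c "
from m import *
s=lambda x,y:(x/3+200,y/3+190)
t=lambda x,y:((x-420)/3.8+195,y/3.8+165)
for A,B in [((100,230,493,163),(214,276,493,270)),((223,243,547,250),(278,202,661,248)),((37,252,440,140),(275,320,485,344)),((275,320,485,344),(368,168,793,290)) ]:
  a,b=[tri(s(*q[:2]),t(*q[2:])) for q in (A,B)];print(a,b,np.degrees(np.arctan2(*(a[0]-b[0])[1::-1])))
"
```

```text
(array([0.68849352, 0.01246745, 0.07881982]), np.float64(0.0005924058669629116)) (array([0.66056634, 0.12560835, 0.0813125 ]), np.float64(0.001961282105287375)) -76.1345343348261
(array([0.62763669, 0.10080965, 0.08158086]), np.float64(0.0015695449351590196)) (array([0.54975746, 0.08537011, 0.07558403]), np.float64(0.004495250274942491)) 11.21347544976417
(array([ 0.73752062, -0.01397061,  0.07027115]), np.float64(0.005716538873982661)) (array([0.65230203, 0.18748524, 0.07053056]), np.float64(2.976786405565451e-05)) -67.07097281839441
(array([0.65230203, 0.18748524, 0.07053056]), np.float64(2.976786405565451e-05)) (array([0.4528992 , 0.10372682, 0.06796878]), np.float64(0.0004331689792012637)) 22.78466132672187
```

Turned about 77° so far, and the head's x axis is at about 13° against a target of 4.5°. I'll push about 8° more, then back off toward the robot and rise.

```bash
python3 -m handwheel '[[-0.15,0.4,0,0,0,0,0],[-0.35,0.8,0,0,0,0,0],[-0.35,0.8,0,0,0,0,0],[0.3,0.8,0,0,0,0,0],[1.2,0.6,0,0,0,0,0],[1.2,0.6,-1,0,0,0,0],[1.2,0.6,-3,0,0,0,0],[1.2,0.6,-5,0,0,0,0]]';python3 -m handwheel '[[0,-0.7,-2,0,0,0,0],[0,-1.6,-2.5,0,0,0,0],[0,-1.6,-2.5,0,0,0,0]]'; python3 -c "
from m import *
print(get_obs()['ee_pos'],get_obs()['qpos'])
cv2.imwrite('pics/p3.png',np.hstack([cv2.resize(grab_frame('scene')[190:310,200:340,::-1],(420,360),interpolation=2),cv2.resize(grab_frame('side')[165:265,195:295,::-1],(380,380),interpolation=2)[:360]]))"
```

```text
clock: 7.9
ee_pos: [0.4137, 0.1031, 0.198]
tool_rot: [-0.034, 0.999, 0.0, -0.001]
force: [1.3, 0.5, 0.4]
gripper_width: -0.005
gripper_force: 0.0
clock: 8.2
ee_pos: [0.4188, 0.0614, 0.2626]
tool_rot: [-0.033, 0.999, -0.001, 0.002]
force: [-0.4, 0.1, -0.6]
gripper_width: -0.004
gripper_force: 0.0
[0.418776  0.0613954 0.2625744] [-1.65251820e-01 -4.44413870e-01 -3.71992807e-01  1.63818798e+00
 -5.34209390e-04 -2.30737201e-01]
```

View pics/p3.png

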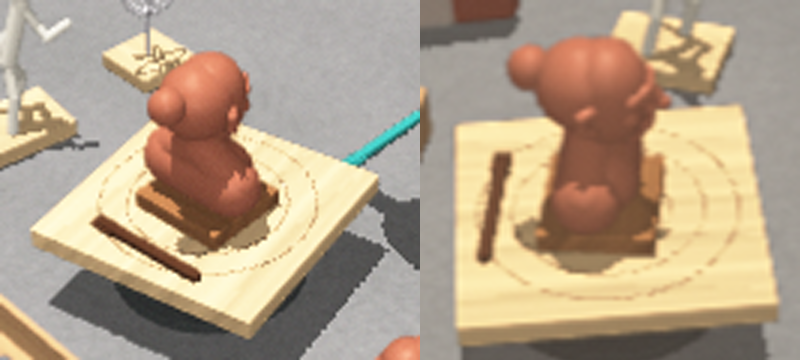

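```bash
python3 -c "
from m import *
s=lambda x,y:(x/3+200,y/3+190)
t=lambda x,y:((x-420)/3.8+195,y/3.8+165)
for A,B in [((95,220,503,155),(198,275,485,258)),((213,245,537,248),(277,202,655,254)),((30,240,458,125),(249,330,458,332)),((249,330,458,332),(380,180,778,308)),((166,105,525,67),(251,104,670,100)) ]:
  a,b=[tri(s(*q[:2]),t(*q[2:])) for q in (A,B)];print(a,b,np.degrees(np.arctan2(*(a[0]-b[0])[1::-1])))
"
```

```text
(array([6.83586771e-01, 2.94006113e-04, 7.83527447e-02]), np.float64(0.0014770910271177933)) (array([0.6689265 , 0.11521053, 0.08139977]), np.float64(0.0011200029368204868)) -82.7298630004204
(array([0.63539043, 0.0974996 , 0.08076863]), np.float64(0.0035931252285178296)) (array([0.55283037, 0.08877113, 0.07613331]), np.float64(0.0009247565055655128)) 6.035042208483102
(array([ 0.72957432, -0.0354396 ,  0.0669786 ]), np.float64(0.008223218082519392)) (array([0.67354775, 0.17914965, 0.06923446]), np.float64(0.001936244870843192)) -75.36743532313814
(array([0.67354775, 0.17914965, 0.06923446]), np.float64(0.001936244870843192)) (array([0.46075562, 0.12546351, 0.07080376]), np.float64(7.077977280681475e-05)) 14.159873225683338
(array([0.64478665, 0.05569214, 0.20828633]), np.float64(0.0026544027275337404)) (array([0.54938037, 0.04788778, 0.17017258]), np.float64(0.020031115133590186)) 4.676457610319711
```

The head's x axis is at about 6° against the target 4.5°, so it faces the robot. The nose is at about (0.547, 0.043, 0.18). Now tilt the tool forward, staying well clear.

```bash
python3 -m handwheel '[[-0.3,-0.2,0,0,-0.14,0,0],[-0.6,-0.4,0,0,-0.28,0,0],[-0.9,-0.6,0,0,-0.42,0,0],[-1.2,-0.8,0,0,-0.56,0,0],[-1.2,-0.8,0,0,-0.7,0,0],[-1.2,-0.8,0,0,-0.8,0,0],[-1.2,-0.8,0,0,-0.8,0,0],[-1.2,-0.8,0,0,-0.8,0,0]]'; python3 - <<'E'
from m import *
from scipy.spatial.transform import Rotation as Ro
np.set_printoptions(precision=3,suppress=True)
o=get_obs();T=Ro.from_quat(o['tool_rot']).as_matrix();p=o['ee_pos']
d=T[:,2];tip=np.array([.547-.024,.041,.181]);w=tip-.019*d
print(p,o['qpos'],d,w,T.T@(w-p)/.025)
E
```

```text
clock: 9.1
ee_pos: [0.5959, 0.0523, 0.2807]
tool_rot: [-0.033, 0.933, 0.016, 0.359]
force: [-0.2, 0.6, -1.5]
gripper_width: 0.002
gripper_force: 0.0
[0.596 0.052 0.281] [-0.232 -0.84  -0.785  0.917  0.207 -0.226] [ 0.668  0.053 -0.742] [0.51  0.04  0.195] [ 4.857 -0.263  0.229]
```

The tilted pose hit joint 2's limit and the TCP was carried over the head without contact. I'll go straight up first.

```bash
python3 -m handwheel '[[-1.4,0,-1.5,0,0,0,0],[-1.4,0,-1.5,0,0,0,0]]'; python3 -c "
from m import *
o=get_obs();print(o['qpos'],o['qvel'])"
```

```text
clock: 9.3
ee_pos: [0.597, 0.0521, 0.3365]
tool_rot: [-0.033, 0.932, 0.015, 0.36]
force: [0.4, -0.4, 2.7]
gripper_width: 0.004
gripper_force: 0.0
[-0.23193442 -0.80271103 -0.66287106  0.9981774   0.2064447  -0.22638087] [-0.0007456  -0.00260399  0.01804588 -0.01118077 -0.00271182 -0.00287293]
```

```bash
cat > g.py <<'E'
from m import *
import sys
from scipy.spatial.transform import Rotation as Ro
np.set_printoptions(precision=3,suppress=True)
o=get_obs();R=Ro.from_quat(o['tool_rot']);T=R.as_matrix();p=o['ee_pos']
w=np.array(eval(sys.argv[1]));th=float(sys.argv[2]);az=.08
d=np.array([np.sin(th)*np.cos(az),np.sin(th)*np.sin(az),-np.cos(th)])
y=np.array([-np.sin(az),np.cos(az),0]);D=np.c_[np.cross(y,d),y,d]
print(p,"shift",T.T@(w-p)/.025,"rot",(R.inv()*Ro.from_matrix(D)).as_rotvec(),o['qpos'])
E
python3 g.py '[.50,.040,.32]' .38
```

```text
[0.597 0.052 0.337] shift [ 3.335 -0.202 -2.135] rot [ 0.     0.357 -0.008] [-0.232 -0.803 -0.663  0.998  0.206 -0.226]
```

```bash
python3 -m handwheel '[[0,0,0,0,0.14,0,0],[0,0,0,0,0.28,0,0],[0,0,0,0,0.36,0,0],[1,-0.05,-0.7,0,0.36,0,0],[2.1,-0.1,-1.4,0,0.36,0,0],[3.3,-0.2,-2.1,0,0.36,0,0],[3.3,-0.2,-2.1,0,0.36,0,0]]'; python3 g.py '[.49,.040,.20]' .38
```

```text
clock: 10.0
ee_pos: [0.4982, 0.0401, 0.3165]
tool_rot: [-0.035, 0.982, 0.009, 0.185]
force: [0.9, -0.2, -0.3]
gripper_width: -0.002
gripper_force: 0.0
[0.498 0.04  0.317] shift [ 1.998 -0.004  4.223] rot [ 0.002 -0.008 -0.009] [-0.254 -0.655 -0.466  1.408  0.122 -0.304]
```

```bash
python3 -m handwheel '[[0.3,0,0.6,0,0,0,0],[0.7,0,1.5,0,0,0,0],[1.1,0,2.4,0,0,0,0],[1.5,0,3.3,0,0,0,0],[2,0,4.2,0,0,0,0],[2,0,4.2,0,0,0,0],[2,0,4.2,0,0,0,0]]'; python3 g.py '[.514,.041,.199]' .38; python3 -c "
from m import *
cv2.imwrite('pics/q1.png',np.hstack([cv2.resize(grab_frame('wrist')[:,:,::-1],(420,315)),cv2.resize(grab_frame('side')[140:240,200:320,::-1],(378,315),interpolation=2)]))"
```

```text
clock: 10.7
ee_pos: [0.4925, 0.0396, 0.2022]
tool_rot: [-0.035, 0.982, 0.009, 0.186]
force: [-0.2, 0.8, 0.9]
gripper_width: 0.002
gripper_force: 0.0
[0.493 0.04  0.202] shift [-0.755 -0.005  0.434] rot [ 0.001 -0.006 -0.009] [-0.26  -0.75  -0.734  1.233  0.123 -0.309]
```

View pics/q1.png

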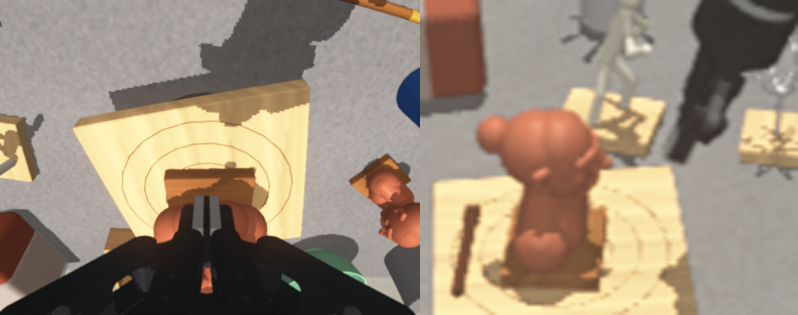

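Side view: nose tip at crop (612,163), fingertips at (677,160), a clear gap at equal height. In the wrist view the fingers line up with the middle of the face. I'll check both points by ray.

```bash
python3 -c "
from m import *
for x,y in [(612,163),(677,160)]:
  o,d=ray('side',((x-420)/3.15+200,y/3.15+140)); print(o+d*(.042-o[1])/d[1])
"
```

```text
[0.54759866 0.042      0.17678744]
[0.49302388 0.042      0.18617783]
```

```bash
python3 -m handwheel '[[-0.3,0,0.15,0,0,0,0],[-0.6,0,0.3,0,0,0,0],[-0.85,0,0.45,0,0,0,0],[-0.85,0,0.45,0,0,0,0],[-0.85,0,0.45,0,0,0,0],[-0.85,0,0.45,0,0,0,0]]'; for i in 1 2 3; do python3 -m handwheel '[[0,0,0,0,0,0,0],[0,0,0,0,0,0,0],[0,0,0,0,0,0,0],[0,0,0,0,0,0,0],[0,0,0,0,0,0,0],[0,0,0,0,0,0,0],[0,0,0,0,0,0,0],[0,0,0,0,0,0,0]]' | head -2; done; python3 -c "
from m import *
cv2.imwrite('pics/q2.png',np.hstack([cv2.resize(grab_frame('scene')[170:310,200:340,::-1],(400,400),interpolation=2),cv2.resize(grab_frame('side')[140:240,200:300,::-1],(400,400),interpolation=2)]))"
```

```text
clock: 11.4
ee_pos: [0.516, 0.0408, 0.1994]
tool_rot: [-0.035, 0.982, 0.009, 0.186]
force: [0.1, -0.4, -0.3]
gripper_width: 0.002
gripper_force: 0.0
clock: 12.2
ee_pos: [0.5161, 0.0408, 0.1991]
clock: 13.0
ee_pos: [0.5161, 0.0408, 0.1991]
clock: 13.8
ee_pos: [0.5161, 0.0408, 0.1991]
```

View pics/q2.png

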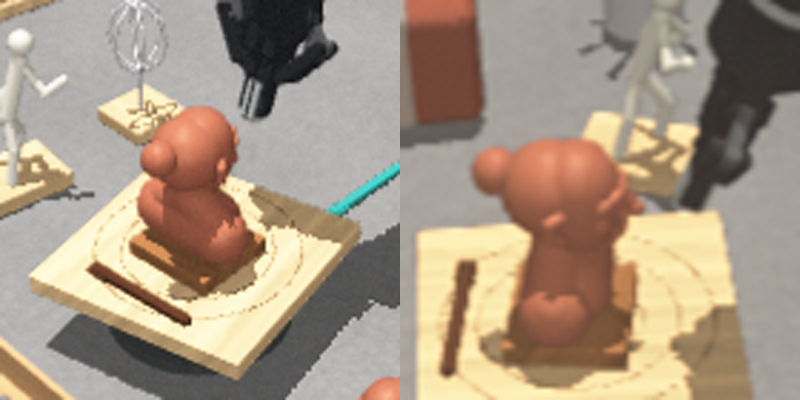

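The fingertips (685,205) stand a short gap (24–29 mm) in front of the nose (642,208), nothing is touching, and the pose has held for over 2 s. The head, the tool and the bystanders in view are in place.

```bash
python3 -m handwheel '[[0,0,0,0,0,0,0],[0,0,0,0,0,0,0],[0,0,0,0,0,0,0],[0,0,0,0,0,0,0]]'|head -1; python3 -c "
from cell import *
print(hand_in())"
```

```text
clock: 14.3
the job is handed in; nothing more can be done
None
```

I handed the job in at 14.3 s; no verdict came back. The clay head was turned by the board to face the robot (within about 3°), and the closed fingers held about 2.5 cm in front of its nose for over 2 s without touching.

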